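# Load a gift box into the two-leaf display case

### The job

Open the small sloping display case: draw the bolt of its left leaf and swing that leaf wide open first (its brass strip laps over the right leaf), then swing the right leaf wide open. Put the brown gift box with the orange ribbon inside, flat on the sloping shelf, bow outward and long side across the case, setting it down rather than dropping it. Leave both doors wide open, and do not disturb the blue tin, the white paper roll or the cream bar.

Things in the scene. Friction and masses are not known exactly. Their poses are not given: they have to be found in the camera images.
- showcase: The display case's steel stand, fixed. Origin on the worktop below the shelf's middle. It carries a light-wood case 182 mm up the slope x 210 mm wide, sloping 25 degrees up away from the robot, so a tool square to the shelf leans 25 degrees. Closed, two clear wood-framed leaves meet at y = 0 and cover it from x = -90 to 72 mm of the bay, outer faces at z = 65 mm.
- bay: Inside of the case. Origin: middle of the sloping grey shelf's surface, 166 x 194 mm, between walls 52 mm high, 8 mm thick. x runs up the slope, away from the robot, y to the case's left, z square out of the shelf. A fixed wooden header lies across the upper end, x = 73 to 91 mm, z = 52 to 65 mm, overhanging the shelf by 10 mm.
- keeper: Brass staple on the header that holds the bolt's tip, fixed, 12 x 20 mm; origin at its foot, at (83, 66, 65) mm of the bay, top at z = 80 mm of the bay; in the way of a wide gripper body there when loading the shelf.
- latched_leaf (a joint): Angle of the left leaf (101 x 162 x 12 mm). Hinge line parallel to the bay's x through y = 103, z = 53 mm. 0 closed, grows as its free edge rises and swings left, stop at 1.9. Shut until the bolt is drawn 15 mm. Stiff hinge (0.1 N m), stays where left. A 3 mm brass strip on its free edge laps 12 mm over the right leaf and blocks that while this leaf is shut.
- latched_leaf_handle (a point): Middle of the left leaf's dark round handle bar: 10 mm thick, 70 mm long, parallel to the bay's x, 42 mm off the leaf's face on a post at each end; closed, at (-35, 31, 107) mm of the bay. Moves with the leaf; axes those of the bay when closed. The bar turns between finger pads, so the tool may keep its direction as the leaf swings.
- covered_leaf (a joint): Angle of the right leaf, the mirror image of the left one without bolt and strip: hinge line parallel to the bay's x axis through y = -103, z = 53 mm of the bay. 0 closed, grows as it opens out and to the right, stop at 1.9; same stiff hinge, stays where it is left.
- covered_leaf_handle (a point): Middle of the right leaf's handle bar, same bar as on the left leaf; when closed at (-35, -31, 107) mm of the bay. Moves with the leaf.
- bolt (a joint): Travel (m) of the slide bolt on the left leaf: about 0 shot into the keeper, grows as it is drawn down the slope (bay -x) along the leaf, stop at 0.024. About 1.5 N of friction; it stays where it is left.
- bolt_knob (a point): On the axis of the bolt's round dark knob (12 mm thick, standing up square from the leaf to 38 mm above its face), 9 mm below its top; when bolted at (48, 66, 94) mm of the bay.
- gift_box: Dark brown gift box with orange ribbon and bow, 91 x 61 mm, box 28 mm high, thin bow up to 48 mm, about 0.09 kg. Origin: centre of its underside; x along its 91 mm side, z up through the bow. It starts flat on the worktop, right of the case. Grip it across the 61 mm sides; the bow does not hinder the fingers.
- blue_tin: Blue lidded tin, 74 x 103 x 39 mm, on the worktop; a bystander, origin under its centre.
- paper_roll: White paper roll, 68 mm across, 30 mm high, on the worktop; a bystander, origin under its centre.
- cream_bar: Cream-coloured chocolate bar, 36 x 95 x 9 mm, flat on the worktop; a bystander, origin under its centre.

How it is judged:
By the outcome, as a careful person would: the job done as asked, in the order asked, and still so for the second after the job is handed in, with the robot touching nothing.
It also fails if it takes over 72 s, if anything falls off the work surface, if the arm or the gripper's body presses on something with over 40 N, if the wrist force passes 120 N, or if a joint passes its speed limit or range.

### The arm

A 7-joint arm with a two-finger parallel gripper is mounted at the origin on a cart in front of the work surface, level with it; the furniture and walls round the work are solid. World frame = base frame: x ahead of the robot, y to its left, z up, the work surface at z = 0. Lengths are in m, angles in rad, forces in N, time in s.
With the tool pointing down it reaches from about 0.4 to 0.85 m from the base axis. Payload 4.4 kg.
Tool frame: the origin (TCP) lies at the very end of the fingers, on their centre line; the grasp point (between the pads) lies 19 mm behind it; z points along the fingers, y is the line along which they close (so a half turn about z gives the same grasp; the last joint's range is limited). The gripper opens to 94 mm and grips with 3 to 60 N. Pads are 16 mm wide; open, the fingers measure 119 mm over their backs; the gripper's body (75 mm by 177 mm) begins 78 mm behind the grasp point.
Start: joints at [-1.409, 0.628, 0.038, 1.517, -0.027, 0.996, -0.02], TCP at [0.147, 0.633, 0.205] pointing down, gripper open.
Joint ranges: [-3.06, 3.06], [-0.37, 2.12], [-1.25, 1.32], [0.18, 2.47], [-1.1, 4.24], [0.23, 1.98], [-2.94, 2.94]. Speed limits (rad/s): [2.57, 2.57, 3.14, 3.14, 3.14, 3.14, 3.14].

### API

Orientations are given as [roll, pitch, yaw] about the fixed x, y, z axes, in that order (R = Rz(yaw) Ry(pitch) Rx(roll)).
In Python, from rig import env, get_image, job gives the robot as it stands.
- The arm moves only by the shell command python3 -m crank 'ROWS' [FORCE]. ROWS is JSON, a list of rows, each a list of 5 numbers: the gripper command: -1 is fully open, 1 is shut, values between are in proportion, then the shift along the world's x, y, z in cm, then the turn about the world's z in rad. A call has 1 to 8 rows; each row shifts and turns the commanded pose from where the row before left it; what a row does not reach is not made up. A row lasts 1/12 s, in which the tool goes at most 41.7 mm and 7.16 degrees, less where a joint would pass 70% of its speed; a pose out of reach is approached as far as the arm can. A call is refused whole if a number of a shift passes 4.17 or a number of a turn 0.125, either way. A call with a gripper value outside its range is refused whole. The fingers move at their own pace and stop on an object; FORCE is the grip in N (left out, the last holds). Time passes only in rows, so rows that do not move let the fingers close. It gives the time, the measured TCP pose, the force, the opening and the grip force at its end, in the units of the state.
- env.get_obs(): the state, without advancing time (a new reading comes with each control period).
- get_image(name): name is "side" or "top"; returns a dict with "img" (384x512x3 uint8, red, green, blue), "z_map" (384x512 float32, m along the optical axis (not along the pixel's ray), 0 where there is no reading), "mtx" (3x3 intrinsics, pixels), "R" (3x3) and "t" (3): a world point X has camera coordinates R X + t. Camera axes: x right, y down, z forward; pixel columns grow to the right and rows downward; lengths in m; the calibration is good to about 2 mm. A picture is of the moment at which its call begins.
- job.finish_job(): hands the job in; it is judged then, once.
The state is a dict: "time": time; "joint_pos": joint angles; "joint_velocities": joint speeds; "joint_torque": joint torques, N m; "eef_pos": TCP position; "ee_rot": TCP orientation; "contact_force": force on the tool from outside, world axes, zero at the start; "ft_torque": the same for the moment, N m; "opening": finger opening in m; "grasp_force": force on a finger pad.
Only numpy, scipy, OpenCV 4.12 (cv2) and the standard library are available. Lean on these libraries where they do the work, as an engineer would, in place of code of your own. Each camera call takes 0.05 s, during which the arm holds its last target. There are 200 camera calls.

## Working session

There is one attempt and no reset: what is moved stays moved. The work goes in short steps, Python scripts to look and compute and a shell command to move; the robot and the scene stay as the last step left them, time stands still between calls to the robot, and variables do not carry over. Pictures are saved under pics/ and viewed, at most 10 in all, crops included, and the job is handed in when it is done.

```bash
ls; mkdir -p pics; python3 - <<'E'
from rig import env,get_image
import cv2,numpy as np
print(env.get_obs())
for n in("side","top"):
    d=get_image(n); cv2.imwrite(f"pics/{n}0.png",d["img"][:,:,::-1]); np.savez(f"{n}0.npz",**d)
    print(n,d["mtx"].tolist(),(-d["R"].T@d["t"]).tolist(),d["R"].round(3).tolist())
E
```

```text
pics
{'time': 0.0, 'joint_pos': array([-1.40882411,  0.62933335,  0.03844662,  1.51838426, -0.02701753,
        0.99629218, -0.02003277]), 'joint_velocities': array([ 0.00057421,  0.00013145, -0.00055973,  0.00106489,  0.00081161,
        0.00062676,  0.00013929]), 'joint_torque': array([ 5.60620401e-05, -5.49723744e+01,  1.14329025e+00, -1.86631197e+01,
       -5.22536086e-02,  2.37090740e-02,  1.60481618e-04]), 'eef_pos': array([0.14659163, 0.63255616, 0.20455729]), 'ee_rot': array([-3.13969356e+00,  1.28635360e-05,  2.91377400e+00]), 'contact_force': array([-0.16759402, -0.45745297, -0.32126786]), 'ft_torque': array([0.01567914, 0.00896221, 0.0057464 ]), 'grasp_force': 0.0, 'opening': 0.09430120091259853}
side [[442.4294747782242, 0.0, 259.4920821097849], [0.0, 442.4294747782242, 189.5442434980214], [0.0, 0.0, 1.0]] [-0.2161590550481326, -1.0612951826285528, 0.7525976090754303] [[0.824, -0.566, 0.015], [-0.248, -0.386, -0.888], [0.509, 0.728, -0.459]]
top [[386.7551935171186, 0.0, 255.6418412492593], [0.0, 386.7551935171186, 194.9268553491373], [0.0, 0.0, 1.0]] [0.36921784105417654, -0.045981261851894134, 1.422561131123545] [[-0.006, -1.0, 0.011], [-0.996, 0.005, -0.094], [0.094, -0.012, -0.996]]
```

View pics/side0.png

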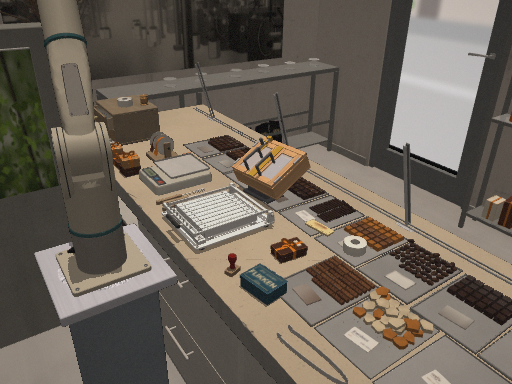

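View pics/top0.png

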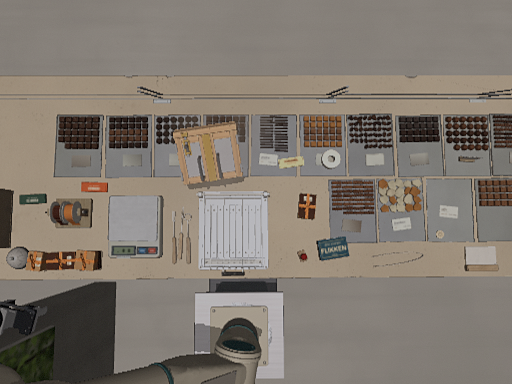

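The side view shows the case near (270,165), the gift box at (289,248), the tin at (263,282) and the roll at (354,244). In the top view the case is at (210,155), yawed slightly, and the gift box is at (307,206). I'll zoom in on the case and the box.

```bash
cat > h.py <<'E'
import numpy as np,cv2
from rig import env,get_image
def load(n): return dict(np.load(n))
def cloud(d):
    v,u=np.mgrid[:384,:512]; z=d["z_map"]
    p=np.stack([(u+0.0-d["mtx"][0,2])/d["mtx"][0,0]*z,(v-d["mtx"][1,2])/d["mtx"][1,1]*z,z],-1)
    return (p-d["t"])@d["R"]
def proj(d,X):
    c=np.atleast_2d(X)@d["R"].T+d["t"]; q=c@d["mtx"].T; return q[:,:2]/q[:,2:]
def ray(d,px,z):
    r=d["R"].T@np.linalg.solve(d["mtx"],[px[0],px[1],1.]); o=-d["R"].T@d["t"]; return o+r*(z-o[2])/r[2]
E
python3 - <<'E'
from h import *
t=load("top0.npz");s=load("side0.npz")
a=cv2.resize(t["img"][115:195,165:250],None,fx=4.5,fy=4.5,interpolation=cv2.INTER_CUBIC)
b=cv2.resize(s["img"][130:200,225:315],None,fx=4.5,fy=4.5,interpolation=cv2.INTER_CUBIC)
H=max(a.shape[0],b.shape[0]);c=np.zeros((H,a.shape[1]+b.shape[1],3),np.uint8)
c[:a.shape[0],:a.shape[1]]=a;c[:b.shape[0],a.shape[1]:]=b
cv2.imwrite("pics/z0.png",c[:,:,::-1])
P=cloud(t)
for v in range(122,190,6): print(v,[tuple((P[v,u]*1000).round().astype(int)) for u in range(170,246,12)])
# gift box
hsv=cv2.cvtColor(t["img"],cv2.COLOR_RGB2HSV)
Q=P[190:225,292:322]; print((Q[::3,::2,2]*1000).round().astype(int))
E
```

```text
122 [(np.int64(779), np.int64(256), np.int64(4)), (np.int64(779), np.int64(212), np.int64(2)), (np.int64(780), np.int64(167), np.int64(-1)), (np.int64(773), np.int64(120), np.int64(21)), (np.int64(779), np.int64(77), np.int64(2)), (np.int64(740), np.int64(24), np.int64(138)), (np.int64(775), np.int64(-13), np.int64(16))]
128 [(np.int64(756), np.int64(256), np.int64(3)), (np.int64(726), np.int64(191), np.int64(114)), (np.int64(717), np.int64(145), np.int64(146)), (np.int64(710), np.int64(102), np.int64(171)), (np.int64(710), np.int64(62), np.int64(168)), (np.int64(711), np.int64(23), np.int64(167)), (np.int64(753), np.int64(-13), np.int64(10))]
134 [(np.int64(732), np.int64(254), np.int64(9)), (np.int64(687), np.int64(178), np.int64(182)), (np.int64(690), np.int64(141), np.int64(169)), (np.int64(691), np.int64(102), np.int64(167)), (np.int64(692), np.int64(63), np.int64(163)), (np.int64(693), np.int64(23), np.int64(158)), (np.int64(730), np.int64(-13), np.int64(12))]
140 [(np.int64(710), np.int64(255), np.int64(5)), (np.int64(672), np.int64(182), np.int64(160)), (np.int64(673), np.int
[... 3081 characters left out ...]
2   30   32   29   31   30   30   29   33    3    0
     4]
 [  -2   -1   -3   -3   26   33   29   28   37   26   29   31    0   -1
    -1]
 [  -5   -6    1   19   29   27   26   34   35   27   31   34    5   -6
    -5]
 [  -1    3    5   20   29   25   30   33   25   29   30   28    1   -4
     4]
 [  -6   -2    0   25   24   22   37   31   36   24   29   31    2    5
     2]
 [  10    4    3   30 1423   27   30   28   31   27   30   23    1   -2
     5]
 [  -3   -1    3   30   29   30   31   33   29   25   27   35   -1    3
     5]
 [  -1    3   -1   -3    0   -3   -2    4   -2    2   -1    1    4    3
     1]
 [   4    5    6    1   -1    5    0    4   -5    6   -1   -2   -3    0
     1]]
```

View pics/z0.png

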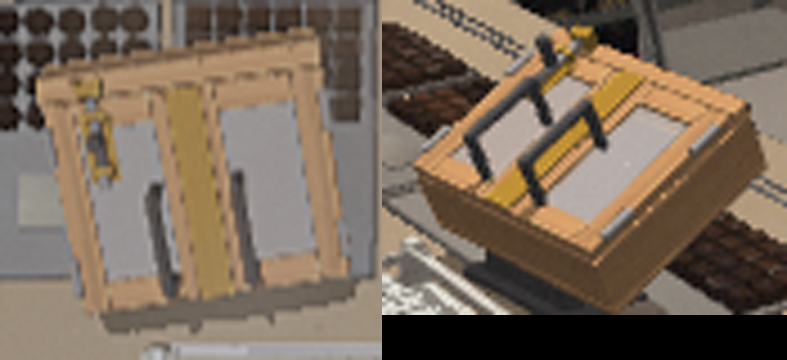

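The zoom shows the wooden top face with its brass middle strip, two dark handles, and the bolt with its keeper at upper left. In crop pixels the handles are near (160,240) and (243,230), and the knob is near (98,145). The closed panes give depth readings. Next I fit the plane and outline.

```bash
cat > pose.py <<'E'
from h import *
t=load("top0.npz");s=load("side0.npz");P=cloud(t)
hsv=cv2.cvtColor(t["img"],cv2.COLOR_RGB2HSV).astype(int)
roi=np.zeros((384,512),bool);roi[115:195,165:250]=1
wood=roi&(hsv[...,0]>8)&(hsv[...,0]<26)&(hsv[...,1]>70)&(hsv[...,2]>150)&(P[...,2]>.07)
n,l,st,_=cv2.connectedComponentsWithStats(wood.astype(np.uint8));k=1+st[1:,4].argmax();wood=l==k
cnt=max(cv2.findContours(wood.astype(np.uint8),0,1)[0],key=cv2.contourArea)
fill=cv2.drawContours(np.zeros((384,512),np.uint8),[cnt],-1,1,-1)
er=cv2.erode(fill,np.ones((3,3)))>0
pts=P[er]; pts=pts[pts[:,2]<.3]
A=np.c_[pts[:,:2],np.ones(len(pts))]; w=np.ones(len(pts))
for _ in range(15):
    c=np.linalg.lstsq(A*w[:,None],pts[:,2]*w,rcond=None)[0]; r=pts[:,2]-A@c; w=(np.abs(r)<.008).astype(float)
print("plane",c,"slope",np.degrees(np.arctan(np.hypot(*c[:2]))),"yaw",np.degrees(np.arctan2(c[1],c[0])),w.mean())
psi=np.arctan2(c[1],c[0])
from scipy.spatial.transform import Rotation as Ro
for it in range(4):
    R=Ro.from_euler('zy',[psi,-np.radians(25)]).as_matrix(); nn=R[:,2]
    d=np.median((pts@nn)[w>0])
    o=-t["R"].T@t["t"]; uv=cnt[:,0].astype(float)
    ry=np.c_[uv,np.ones(len(uv))]@np.linalg.inv(t["mtx"]).T@t["R"]
    X=o+ry*((d-o@nn)/(ry@nn))[:,None]
    xy=(X@R)[:,:2].astype(np.float32)
    rc=cv2.minAreaRect(xy*1000); ang=(rc[2]+45)%90-45
    print(rc,d,np.degrees(psi)); psi+=np.radians(ang)
B=R@np.array([rc[0][0]/1000-.0005,rc[0][1]/1000,d-.065])
print("bay origin",B)
np.savez("bay.npz",R=R,B=B,psi=psi)
E
python3 pose.py; cat > ov.py <<'E'
from h import *
b=np.load("bay.npz");R,B=b["R"],b["B"]
ims=[]
for n,(r0,r1,c0,c1) in(("top",(110,195,165,255)),("side",(130,205,220,315))):
    d=load(n+"0.npz");a=cv2.resize(d["img"][r0:r1,c0:c1],None,fx=4.3,fy=4.3,interpolation=cv2.INTER_CUBIC)
    def L(p,q,col):
        u=[tuple(((x-[c0,r0]+.5)*4.3).astype(int).tolist()) for x in proj(d,(np.array([p,q])/1000)@R.T+B)]; cv2.line(a,*u,col,1)
    for y in(31,-31): L((-70,y,107),(0,y,107),(255,0,0))
    L((48,66,65),(48,66,103),(0,255,0)); L((83,66,65),(83,66,80),(0,0,255))
    q=[(-90,105,65),(91,105,65),(91,-105,65),(-90,-105,65)]
    for i in range(4): L(q[i],q[(i+1)%4],(255,0,255))
    ims.append(a)
H=max(i.shape[0] for i in ims)
cv2.imwrite("pics/ov.png",np.hstack([np.pad(i,((0,H-i.shape[0]),(0,0),(0,0))) for i in ims])[:,:,::-1])
E
python3 ov.py
```

```text
plane [ 0.44811768  0.06556513 -0.15301578] slope 24.36523835966963 yaw 8.324014823982495 0.9658385093167702
((634.1357421875, 5.891998291015625), (210.20851135253906, 179.9582061767578), 89.61421966552734) -0.14309659352448845 8.324014823982495
((634.0817260742188, 10.161605834960938), (210.20852661132812, 179.95823669433594), 89.9999771118164) -0.1430965935244884 7.938234489509837
((634.0817260742188, 10.161827087402344), (179.95822143554688, 210.20852661132812), 2.136497278115712e-05) -0.1430965935244884 7.938211601326244
((634.0817260742188, 10.161628723144531), (210.20852661132812, 179.95823669433594), 89.9999771118164) -0.14309659352448845 7.938232966299026
bay origin [0.65539113 0.09756536 0.07600472]
```

View pics/ov.png

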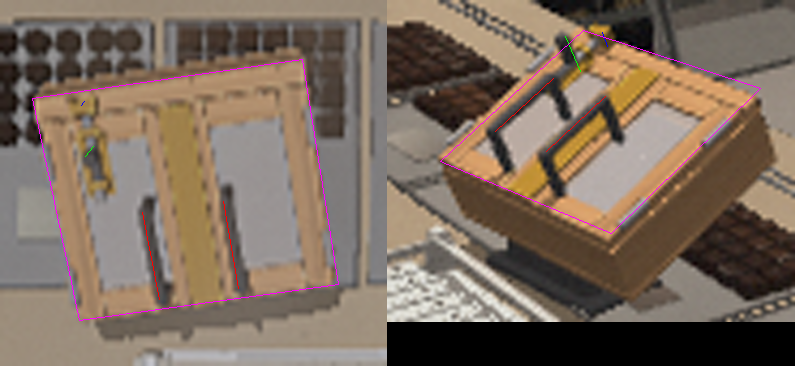

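The overlay lines up with the handles (top crop 155,255 and 235,245; side crop 530,100 and 580,130). The knob and keeper marks are about 1 px (2 mm) off, which is good enough. Now the targets.

```bash
cat > tg.py <<'E'
from h import *
b=np.load("bay.npz");R,B=b["R"],b["B"]
def W(p): return R@(np.array(p)/1000)+B
def tcp(p): return (W(p)-[0,0,.019])*100
def cm(x): return np.round(x,2).tolist()
def here():
    o=env.get_obs(); return o["eef_pos"]*100
E
python3 - <<'E'
from tg import *
k=tcp((48,66,94)); print("knob tcp",cm(k),"draw dir",cm(-R[:,0]),"psi",float(b["psi"]))
print("delta",cm(k-here()))
for name,sg in(("L",1),("R",-1)):
    r=np.hypot(72,54);a0=np.arctan2(54,-72);prev=None
    for th in np.arange(0,1.91,.19):
        a=a0-th; p=tcp((-35,sg*(103+r*np.cos(a)),53+r*np.sin(a))); print(name,round(th,2),cm(p),cm(p-prev) if prev is not None else ""); prev=p
# gift box
t=load("top0.npz");P=cloud(t)
m=np.zeros((384,512),np.uint8); z=P[...,2]
sub=((z>.016)&(z<.08)).astype(np.uint8); m[188:228,290:324]=sub[188:228,290:324]
hs=cv2.cvtColor(t["img"],cv2.COLOR_RGB2HSV).astype(int)
c=max(cv2.findContours(m,0,1)[0],key=cv2.contourArea)
print(cv2.contourArea(c),cv2.minAreaRect(c))
for h in(0,.028): 
    X=np.array([ray(t,q[0],h)[:2]*1000 for q in c],np.float32); print(h,cv2.minAreaRect(X))
E
```

```text
knob tcp [65.05, 16.96, 15.84] draw dir [-0.9, -0.14, -0.42] psi 0.13854790257811056
delta [50.39, -46.31, -4.62]
L 0.0 [57.49, 12.34, 13.75] 
L 0.19 [56.81, 13.48, 14.83] [-0.68, 1.14, 1.08]
L 0.38 [56.21, 14.84, 15.68] [-0.6, 1.35, 0.85]
L 0.57 [55.7, 16.36, 16.26] [-0.51, 1.52, 0.59]
L 0.76 [55.31, 17.99, 16.57] [-0.39, 1.63, 0.31]
L 0.95 [55.04, 19.68, 16.58] [-0.27, 1.69, 0.01]
L 1.14 [54.91, 21.36, 16.3] [-0.13, 1.68, -0.28]
L 1.33 [54.93, 22.97, 15.74] [0.01, 1.61, -0.56]
L 1.52 [55.08, 24.45, 14.91] [0.16, 1.49, -0.83]
L 1.71 [55.38, 25.76, 13.85] [0.29, 1.31, -1.06]
L 1.9 [55.8, 26.84, 12.6] [0.42, 1.08, -1.25]
R 0.0 [58.26, 6.2, 14.11] 
R 0.19 [57.87, 5.06, 15.33] [-0.39, -1.14, 1.21]
R 0.38 [57.61, 3.71, 16.33] [-0.26, -1.35, 1.01]
R 0.57 [57.49, 2.19, 17.1] [-0.12, -1.52, 0.77]
R 0.76 [57.51, 0.56, 17.6] [0.02, -1.63, 0.5]
R 0.95 [57.67, -1.13, 17.81] [0.16, -1.69, 0.21]
R 1.14 [57.97, -2.81, 17.72] [0.3, -1.68, -0.08]
R 1.33 [58.39, -4.42, 17.35] [0.42, -1.61, -0.37]
R 1.52 [58.92, -5.91, 16.7] [0.53, -1.49, -0.65]
R 1.71 [59.54, -7.21, 15.79] [0.62, -1.31, -0.91]
R 1.9 [60.24, -8.29, 14.67] [0.69, -1.08, -1.13]
389.5 ((306.5, 205.5), (25.0, 17.0), 90.0)
0 ((463.5234069824219, -250.29981994628906), (62.85600662231445, 92.62081909179688), 88.83763122558594)
0.028 ((461.667236328125, -246.2782440185547), (61.618812561035156, 90.79776763916016), 88.83760070800781)
```

```bash
python3 -m crank '[[0,0,0,3.5,0.05],[0,0,0,3.5,0.05],[0,2.4,-2.2,0,0.05],[0,2.4,-2.2,0,0.05],[0,2.4,-2.2,0,0.05],[0,2.4,-2.2,0,0.05],[0,2.4,-2.2,0,0.065],[0,2.4,-2.2,0,0]]' 20
python3 -m crank '[[0,2.4,-2.2,0,0],[0,2.4,-2.2,0,0],[0,2.4,-2.2,0,0],[0,2.4,-2.2,0,0],[0,2.4,-2.2,0,0],[0,2.4,-2.2,0,0],[0,2.4,-2.2,0,0],[0,2.4,-2.2,0,0]]'
python3 -m crank '[[0,2.4,-2.2,0,0],[0,2.4,-2.2,0,0],[0,2.4,-2.2,0,0],[0,2.4,-2.2,0,0],[0,2.4,-2.2,0,0],[0,0,0,0,0],[0,0,0,0,0]]'
python3 - <<'E'
from tg import *
k=tcp((48,66,94)); print(cm(k-here()), env.get_obs()["ee_rot"],b["psi"]+np.pi)
E
```

```text
time: 0.77
eef_pos: [0.2916, 0.4998, 0.2752]
ee_rot: [-3.141, -0.0, -3.001]
contact_force: [0.7, 0.6, -0.1]
opening: 0.0479
grasp_force: 0.0
time: 1.43
eef_pos: [0.4835, 0.3238, 0.2752]
ee_rot: [-3.141, -0.001, -3.004]
contact_force: [0.4, 1.3, -0.0]
opening: 0.047
grasp_force: 0.0
time: 2.02
eef_pos: [0.6037, 0.2126, 0.2746]
ee_rot: [-3.14, -0.001, -3.009]
contact_force: [0.2, 0.2, 1.3]
opening: 0.047
grasp_force: 0.0
[4.68, -4.31, -11.61] [-3.14035415e+00 -1.09727235e-03 -3.00883614e+00] 3.2801405561679036
```

```bash
python3 -m crank '[[0,2.3,-2.15,0,0],[0,2.4,-2.15,0,0],[0,0,0,-2.4,0],[0,0,0,-2.4,0],[0,0,0,-2.4,0],[0,0,0,-2.2,0],[0,0,0,-2.2,0],[0,0,0,0,0]]'
python3 -m crank '[[0.9,0,0,0,0],[0.9,0,0,0,0],[0.9,0,0,0,0],[0.9,0,0,0,0],[0.9,0,0,0,0],[0.9,0,0,0,0]]'
python3 - <<'E'
from tg import *
k=tcp((48,66,94)); print(cm(k-here()))
E
```

```text
time: 2.68
eef_pos: [0.6453, 0.1734, 0.1547]
ee_rot: [-3.142, -0.01, -3.002]
contact_force: [-0.7, -1.3, -0.8]
opening: 0.0468
grasp_force: 0.0
time: 3.18
eef_pos: [0.6512, 0.1678, 0.161]
ee_rot: [-3.136, 0.002, -3.006]
contact_force: [-0.2, -2.1, 3.9]
opening: 0.0117
grasp_force: 20.0
[-0.07, 0.18, -0.25]
```

```bash
python3 -m crank '[[0.9,-0.5,-0.07,-0.24,0],[0.9,-0.5,-0.07,-0.24,0],[0.9,-0.5,-0.07,-0.24,0],[0.9,-0.5,-0.07,-0.24,0],[0.9,-0.1,-0.02,-0.05,0],[0.9,0,0,0,0],[0.9,0,0,0,0],[0.9,0,0,0,0]]'
```

```text
time: 3.85
eef_pos: [0.6321, 0.1651, 0.152]
ee_rot: [-3.137, 0.006, -3.007]
contact_force: [2.0, -6.0, 7.5]
opening: 0.0114
grasp_force: 20.0
```

```bash
python3 -m crank '[[0,0,0,0,0],[0,0,0,0,0],[0,0,0,0,0],[0,0,0,2.5,0],[0,0,0,3.5,0],[0,-2.8,-2.1,0,0],[0,-2.8,-2.1,0,0],[0,0,0,0,0]]'
python3 - <<'E'
from tg import *
k=tcp((-35,31,107)); print(cm(k-here()))
E
```

```text
time: 4.52
eef_pos: [0.5658, 0.1227, 0.2089]
ee_rot: [-3.139, -0.009, -3.007]
contact_force: [-1.4, -0.2, -0.4]
opening: 0.0468
grasp_force: 0.0
[0.9, 0.07, -7.14]
```

```bash
python3 -m crank '[[0,0.4,-0.1,-2.4,0],[0,0.3,0,-2.4,0],[0,0,0,-2.3,0],[0,0,0,0,0],[0.95,0,0,0,0],[0.95,0,0,0,0],[0.95,0,0,0,0],[0.95,0,0,0,0]]' 15
python3 -m crank '[[0.95,0,0,0,0],[0.95,0,0,0,0]]'
python3 - <<'E'
from tg import *
k=tcp((-35,31,107)); print(cm(k-here()))
E
```

```text
time: 5.18
eef_pos: [0.5798, 0.1265, 0.1388]
ee_rot: [3.141, 0.0, -3.004]
contact_force: [0.3, 0.1, -0.4]
opening: 0.0241
grasp_force: 0.0
time: 5.35
eef_pos: [0.5802, 0.1229, 0.1389]
ee_rot: [-3.137, 0.0, -3.005]
contact_force: [-0.2, -10.2, 4.8]
opening: 0.0105
grasp_force: 5.1
[-0.53, 0.05, -0.14]
```

```bash
python3 -m crank '[[0.95,-0.34,0.52,0.58,0],[0.95,-0.34,0.57,0.54,0],[0.95,-0.31,0.65,0.45,0],[0.95,-0.3,0.68,0.42,0],[0.95,-0.26,0.75,0.31,0],[0.95,-0.25,0.77,0.28,0],[0.95,-0.2,0.81,0.17,0],[0.95,-0.19,0.82,0.14,0]]'
python3 -m crank '[[0.95,-0.14,0.84,0.02,0],[0.95,-0.13,0.85,0,0],[0.95,-0.07,0.84,-0.12,0],[0.95,-0.06,0.84,-0.16,0],[0.95,0,0.81,-0.26,0],[0.95,0.01,0.8,-0.3,0],[0.95,0,0,0,0]]'
python3 - <<'E'
from tg import *
h=here(); p=R.T@((h/100+[0,0,.019])-B)*1000; print(p, 143.13-np.degrees(np.arctan2(p[2]-53,p[1]-103)),np.hypot(p[2]-53,p[1]-103))
E
```

```text
time: 6.02
eef_pos: [0.5578, 0.1778, 0.1698]
ee_rot: [-3.137, -0.001, -3.007]
contact_force: [-3.3, -4.7, 13.2]
opening: 0.0095
grasp_force: 15.0
time: 6.6
eef_pos: [0.5549, 0.2339, 0.1589]
ee_rot: [3.14, 0.002, -3.003]
contact_force: [1.8, 2.3, 2.1]
opening: 0.0099
grasp_force: 15.0
[-28.75696527 141.6527721  134.85433228] 78.40734300495537 90.5216466061065
```

Following the arc well (78°). Continuing to near the stop.

```bash
python3 -m crank '[[0.95,0.08,0.75,-0.4,0],[0.95,0.08,0.74,-0.43,0],[0.95,0.14,0.67,-0.51,0],[0.95,0.15,0.64,-0.55,0],[0.95,0.19,0.57,-0.6,0],[0.95,0.1,0.27,-0.32,0],[0.95,0,0,0,0],[0.95,0,0,0,0]]'
python3 - <<'E'
from tg import *
h=here(); p=R.T@((h/100+[0,0,.019])-B)*1000; print(p, 143.13-np.degrees(np.arctan2(p[2]-53,p[1]-103)),np.hypot(p[2]-53,p[1]-103))
E
```

```text
time: 7.27
eef_pos: [0.5604, 0.2615, 0.1381]
ee_rot: [-3.131, -0.003, -3.003]
contact_force: [-16.8, -12.1, 58.3]
opening: 0.0083
grasp_force: 113.8
[-28.70817329 169.49439925 113.6582241 ] 100.75797315506952 90.00514030706448
```

```bash
python3 -m crank '[[0.95,-0.15,-0.4,0.5,0],[0.95,0,0,0,0],[0.95,0,0,0,0]]'
python3 - <<'E'
from h import *
ims=[]
for n,(r0,r1,c0,c1) in(("top",(90,215,140,265)),("side",(70,195,205,330))):
    d=get_image(n);np.savez(n+"1.npz",**d);ims.append(cv2.resize(d["img"][r0:r1,c0:c1],None,fx=3.2,fy=3.2,interpolation=cv2.INTER_CUBIC))
cv2.imwrite("pics/a1.png",np.hstack(ims)[:,:,::-1])
E
```

```text
time: 7.52
eef_pos: [0.5599, 0.26, 0.1397]
ee_rot: [-3.136, -0.001, -3.004]
contact_force: [-7.0, -6.0, 33.0]
opening: 0.0094
grasp_force: 64.3
```

View pics/a1.png

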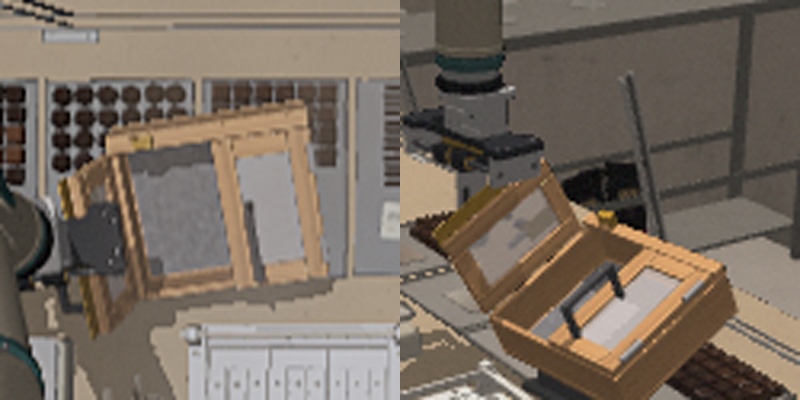

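The picture shows the left leaf standing past vertical (side crop 440,235 to 545,165). Its strip edge is very close to the gripper body, which explains the force. It is at about 99°, so I'll ease off, release and rise.

```bash
python3 -m crank '[[0.95,-0.05,-0.15,0.35,0],[0.62,0,0,0.1,0],[0.62,0,0,0,0],[0.62,0,0,0,0],[0.62,0,0,0,0]]'
```

```text
time: 8.03
eef_pos: [0.5589, 0.2625, 0.1412]
ee_rot: [-3.141, -0.001, -3.004]
contact_force: [-1.8, -1.3, 12.9]
opening: 0.0179
grasp_force: 16.4
```

```bash
python3 -m crank '[[0.62,0,0,0.5,0],[0.62,0,0,0,0],[0.62,0,0,1,0],[0.62,0,0,0,0]]'
```

```text
time: 8.37
eef_pos: [0.5586, 0.2618, 0.1557]
ee_rot: [-3.14, -0.002, -3.005]
contact_force: [-1.2, -3.1, 0.1]
opening: 0.0182
grasp_force: 3.4
```

```bash
python3 -m crank '[[0.62,0,0.2,0.8,0],[0.62,0,0.2,1.5,0],[0.62,0,0,2.5,0],[0.62,0,0,3,0],[0.62,0,0,3,0],[0.62,0,0,0,0]]'
python3 - <<'E'
from h import *
d=get_image("side");t=get_image("top");np.savez("side2.npz",**d);np.savez("top2.npz",**t)
ims=[cv2.resize(t["img"][90:215,140:265],None,fx=3.2,fy=3.2),cv2.resize(d["img"][70:195,205:330],None,fx=3.2,fy=3.2)]
cv2.imwrite("pics/a2.png",np.hstack(ims)[:,:,::-1])
E
```

```text
time: 8.87
eef_pos: [0.5628, 0.27, 0.2706]
ee_rot: [3.135, 0.012, -3.004]
contact_force: [0.8, 0.7, 0.5]
opening: 0.0181
grasp_force: 0.0
```

View pics/a2.png

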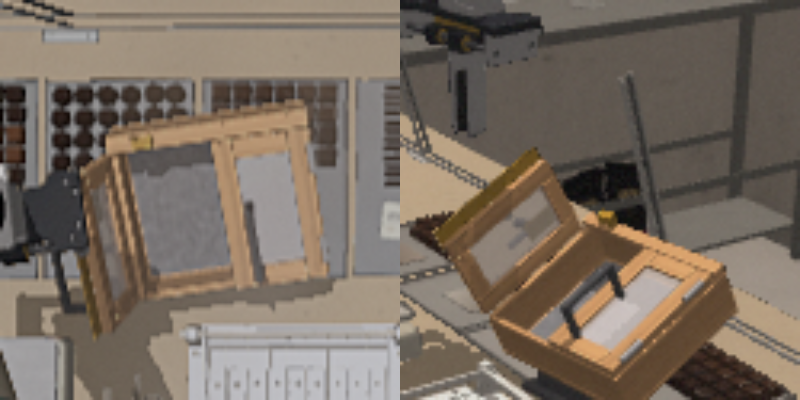

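The left leaf stays open: its strip edge runs from side crop (540,150) to (440,235), and the gripper is clear above. I'll compute its angle and the way to the right handle.

```bash
python3 - <<'E'
from tg import *
d=load("side2.npz")
for th in(80,85,90,95,100,105,109):
    q=np.radians(th);f=lambda x,a,n:W((x,103-a*np.cos(q)+n*np.sin(q),53+a*np.sin(q)+n*np.cos(q)))
    print(th,proj(d,[f(72,115,15),f(-90,115,15),f(72,101,0),f(-90,101,0)]).round(1).tolist())
print("obs",[248.75,116.9],[217.5,143.4])
print(cm(tcp((-35,-31,107))-here()))
E
```

```text
80 [[253.5, 117.8], [221.9, 145.5], [257.3, 122.1], [225.9, 149.9]]
85 [[251.7, 117.3], [220.1, 144.8], [255.6, 121.4], [224.2, 149.1]]
90 [[249.9, 117.0], [218.5, 144.3], [254.0, 120.8], [222.6, 148.4]]
95 [[248.3, 116.8], [217.0, 144.1], [252.4, 120.5], [221.2, 147.9]]
100 [[246.8, 116.9], [215.6, 144.0], [251.0, 120.3], [219.8, 147.6]]
105 [[245.5, 117.2], [214.4, 144.1], [249.6, 120.2], [218.5, 147.4]]
109 [[244.5, 117.5], [213.5, 144.4], [248.6, 120.3], [217.6, 147.4]]
obs [248.75, 116.9] [217.5, 143.4]
[2.26, -20.64, -12.43]
```

```bash
python3 - <<'E'
from tg import *
p=lambda *q:cm(W(q)*100)
print("start",p(-20,75,128),"end",p(-20,114,124),"tip hi",p(72,118,168),"tip mid",p(-20,118,168),cm(here()))
E
```

```text
start [57.4, 16.91, 17.93] end [57.08, 20.77, 17.34] tip hi [63.43, 22.44, 25.15] tip mid [55.17, 21.17, 21.3] [56.01, 26.85, 26.54]
```

```bash
python3 -m crank '[[1,0.3,-2.5,0.5,0],[1,0.3,-2.5,0,0],[1,0.4,-2.5,0,0],[1,0.4,-2.5,0,0],[1,0,0,-3,0],[1,0,0,-3,0],[1,0,0,-3,0],[1,0,0,0,0]]'
python3 -m crank '[[1,0,0.6,0,0],[1,0,0.6,0,0],[1,0,0.6,0,0],[1,0,0.6,0,0],[1,0,0.5,-0.1,0],[1,0,0.5,-0.1,0],[1,0,0.4,-0.1,0],[1,0,0,0,0]]'
```

```text
time: 9.63
eef_pos: [0.5685, 0.1658, 0.1721]
ee_rot: [-3.14, -0.012, -3.004]
contact_force: [-0.6, 0.3, -0.6]
opening: 0.0005
grasp_force: 0.0
time: 10.3
eef_pos: [0.5733, 0.206, 0.1755]
ee_rot: [3.141, 0.0, -3.003]
contact_force: [-0.5, -0.9, -1.0]
opening: 0.0003
grasp_force: 0.0
```

```bash
python3 -m crank '[[1,0,-1,0,0],[1,0,-1,2,0],[0,0,-1.5,2.5,0],[0,0.2,-2.5,0,0],[0,0.2,-3,0,0],[0,0.2,-3,0,0],[0,0.2,-2.6,0,0],[0,0,0,0,0]]' 15
python3 - <<'E'
from tg import *
print(cm(tcp((-35,-31,107))-here()))
d=get_image("side");np.savez("side3.npz",**d)
hs=cv2.cvtColor(d["img"],cv2.COLOR_RGB2HSV).astype(int)
cv2.imwrite("pics/a3.png",cv2.resize(d["img"][70:195,205:330],None,fx=3.2,fy=3.2)[:,:,::-1])
E
```

```text
time: 10.97
eef_pos: [0.5814, 0.0494, 0.2206]
ee_rot: [-3.136, -0.001, -3.014]
contact_force: [-0.2, -1.3, -0.6]
opening: 0.0367
grasp_force: 0.0
[0.12, 1.26, -7.95]
```

View pics/a3.png

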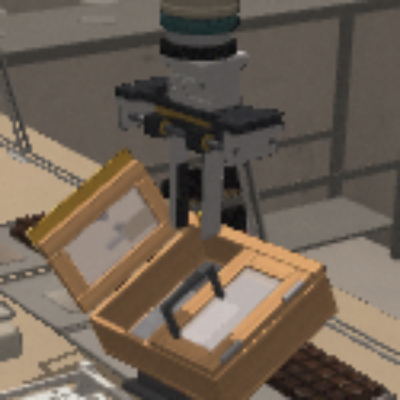

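The left leaf is now at about 107° (strip edge from crop 125,150 to 30,237). Next, the right handle, gripped a bit higher on the bar.

```bash
python3 -m crank '[[0,0,0.9,0,0],[0,0,0,-2.4,0],[0,0,0,-2.4,0],[0,0,0,-2.4,0],[0,0,0,0,0],[0.95,0,0,0,0],[0.95,0,0,0,0],[0.95,0,0,0,0]]' 15
python3 -m crank '[[0.95,0,0,0,0],[0.95,0,0,0,0],[0.95,0,0,0,0]]'
python3 - <<'E'
from tg import *
print(cm(tcp((-35,-31,107))-here()))
E
```

```text
time: 11.68
eef_pos: [0.5825, 0.0685, 0.15]
ee_rot: [3.141, 0.003, -3.004]
contact_force: [0.2, 0.5, 0.1]
opening: 0.0299
grasp_force: 0.0
time: 11.93
eef_pos: [0.5836, 0.0608, 0.15]
ee_rot: [-3.133, 0.003, -3.007]
contact_force: [2.8, -15.7, 0.5]
opening: 0.011
grasp_force: 8.1
[-0.09, 0.13, -0.89]
```

```bash
python3 -m crank '[[0.95,0,-0.6,0,0],[0.95,-0.2,-0.54,0.63,0],[0.95,-0.19,-0.6,0.58,0],[0.95,-0.14,-0.65,0.53,0],[0.95,-0.12,-0.7,0.48,0],[0.95,-0.07,-0.75,0.4,0],[0.95,-0.05,-0.77,0.37,0],[0.95,0,-0.81,0.27,0]]'
python3 -m crank '[[0.95,0.02,-0.82,0.23,0],[0.95,0.07,-0.84,0.12,0],[0.95,0.09,-0.85,0.09,0],[0.95,0.14,-0.84,-0.02,0],[0.95,0.16,-0.84,-0.06,0],[0.95,0.2,-0.81,-0.16,0],[0.95,0.22,-0.8,-0.21,0],[0.95,0,0,0,0]]'
python3 - <<'E'
from tg import *
h=here(); p=R.T@((h/100+[0,0,.012])-B)*1000; print(p, 143.13-np.degrees(np.arctan2(p[2]-53,-p[1]-103)),np.hypot(p[2]-53,-p[1]-103))
E
```

```text
time: 12.6
eef_pos: [0.5753, 0.0135, 0.1815]
ee_rot: [3.141, 0.004, -3.004]
contact_force: [6.0, 0.7, -7.9]
opening: 0.0096
grasp_force: 15.0
time: 13.27
eef_pos: [0.5837, -0.0475, 0.1809]
ee_rot: [-3.139, 0.001, -3.007]
contact_force: [3.3, -0.4, 3.1]
opening: 0.0095
grasp_force: 14.9
[ -35.47309196 -141.55072686  136.22412358] 77.98431632494655 91.71920892781688
```

```bash
python3 -m crank '[[0.95,0.26,-0.75,-0.31,0],[0.95,0.27,-0.74,-0.34,0],[0.95,0.3,-0.67,-0.43,0],[0.95,0.15,-0.32,-0.24,0],[0.95,0,0,0,0]]'
```

```text
time: 13.68
eef_pos: [0.593, -0.0707, 0.167]
ee_rot: [-3.141, 0.0, -3.006]
contact_force: [3.3, -0.7, 1.4]
opening: 0.0094
grasp_force: 15.0
```

```bash
python3 -m crank '[[0.95,0.15,-0.32,-0.25,0],[0.95,0.16,-0.3,-0.27,0],[0.95,0,0,0,0]]'
python3 - <<'E'
from tg import *
h=here(); p=R.T@((h/100+[0,0,.012])-B)*1000; print(p, 143.13-np.degrees(np.arctan2(p[2]-53,-p[1]-103)),np.hypot(p[2]-53,-p[1]-103))
E
```

```text
time: 13.93
eef_pos: [0.5959, -0.0759, 0.1621]
ee_rot: [-3.141, 0.0, -3.005]
contact_force: [3.4, 1.4, 0.3]
opening: 0.0097
grasp_force: 15.0
[ -36.28091525 -170.09589293  114.00336072] 100.85299423575574 90.68224119539354
```

```bash
python3 -m crank '[[0.95,0.16,-0.28,-0.28,0],[0.95,0.17,-0.26,-0.28,0],[0.95,0,0,0,0]]'
python3 -m crank '[[0.62,0,0,0,0],[0.62,0,0,0,0],[0.62,0,0,0,0],[0.62,0,-0.1,0.5,0],[0.62,0,-0.2,1.2,0],[0.62,0,0,2.5,0],[0.62,0,0,3,0],[0.62,0,0,3,0]]'
```

```text
time: 14.18
eef_pos: [0.5992, -0.0811, 0.1564]
ee_rot: [3.141, 0.0, -3.005]
contact_force: [4.1, 1.7, 0.5]
opening: 0.0091
grasp_force: 14.9
time: 14.85
eef_pos: [0.5976, -0.0843, 0.2599]
ee_rot: [3.141, -0.003, -3.005]
contact_force: [0.5, -0.8, 0.1]
opening: 0.0176
grasp_force: 0.0
```

Both leaves are open. Now I measure the gift box precisely, with a fresh picture to check it.

```bash
python3 - <<'E'
from h import *
out=[]
for n,(r0,r1,c0,c1),K in(("top",(185,230,288,328),10),("side",(225,270,262,318),6)):
    d=load(n+"0.npz");im=cv2.resize(d["img"][r0:r1,c0:c1],None,fx=K,fy=K,interpolation=cv2.INTER_CUBIC)
    hs=cv2.cvtColor(im,cv2.COLOR_RGB2HSV).astype(int)
    m=((hs[...,2]<105)|((hs[...,1]>150)&(hs[...,0]<20))).astype(np.uint8)
    m=cv2.morphologyEx(m,cv2.MORPH_CLOSE,np.ones((K,K)));m=cv2.morphologyEx(m,cv2.MORPH_OPEN,np.ones((2*K,2*K)))
    c=max(cv2.findContours(m,0,1)[0],key=cv2.contourArea)
    cv2.drawContours(im,[c],-1,(0,255,0),1)
    out.append(im)
    if n=="top":
        uv=(c[:,0]+.5)/K-.5+[c0,r0]
        for h in(0,.028):
            X=np.array([ray(d,q,h)[:2]*1000 for q in uv],np.float32);print(h,cv2.minAreaRect(X),X.min(0),X.max(0))
H=max(i.shape[0] for i in out)
cv2.imwrite("pics/b.png",np.hstack([np.pad(i,((0,H-i.shape[0]),(0,0),(0,0))) for i in out])[:,:,::-1])
E
```

```text
0 ((460.695556640625, -250.26026916503906), (64.5295181274414, 92.75617980957031), 84.4183578491211) [ 413.62933 -285.3168 ] [ 508.12115 -215.04514]
0.028 ((458.89501953125, -246.23947143554688), (63.2594108581543, 90.93046569824219), 84.41837310791016) [ 412.7552  -280.60602] [ 505.38715 -211.71748]
```

View pics/b.png

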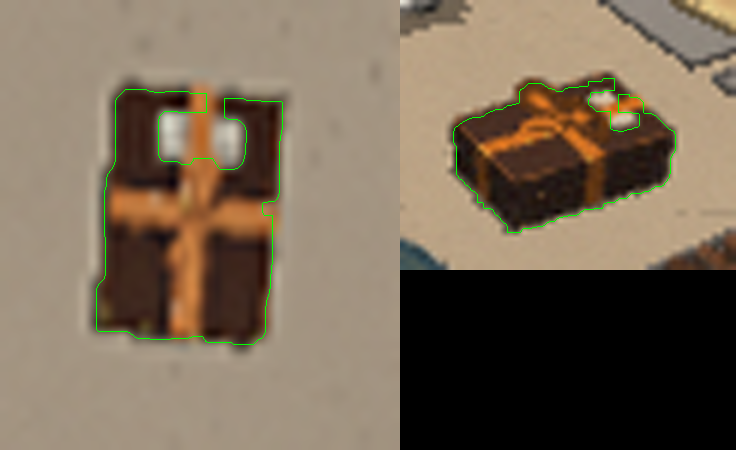

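The top crop gives box corners near (115,88), (284,98), (265,343) and (95,330): centre about (0.4595, -0.248), long axis about -5° from world x. I'll grip its ends with the fingers along the long axis. A vertical tool can't tilt, so the box needs to pivot between the pads onto the slope.

```bash
python3 -m crank '[[-1,0,-2,0,0],[-1,-1.7,-2,0,0.122],[-1,-1.7,-2,0,0.122],[-1,-1.7,-2,0,0.122],[-1,-1.7,-2,0,0.122],[-1,-1.7,-2,0,0.122],[-1,-1.7,-2,0,0.122],[-1,-1.7,-2,0,0.122]]'
python3 -m crank '[[-1,-1.7,-0.3,-3,0.122],[-1,0,0,-3,0.122],[-1,0,0,-3,0.122],[-1,0,0,-3,0.124],[-1,0,0,-3,0],[-1,0,0,0,0],[-1,0,0,0,0]]'
python3 - <<'E'
from h import *
o=env.get_obs();print(o["joint_pos"][6],np.degrees(o["ee_rot"][2])-90, o["eef_pos"]*1000-[459.5,-248,0])
E
```

```text
time: 15.52
eef_pos: [0.4782, -0.245, 0.2592]
ee_rot: [3.141, -0.001, -2.145]
contact_force: [0.2, -0.8, -0.8]
opening: 0.0676
grasp_force: 0.0
time: 16.1
eef_pos: [0.4615, -0.2472, 0.1086]
ee_rot: [3.138, 0.001, -1.663]
contact_force: [0.5, -0.7, 0.3]
opening: 0.0939
grasp_force: 0.0
2.886507120386549 -185.29279059433037 [  2.03638463   0.81122031 108.59580066]
```

```bash
python3 -m crank '[[-1,-0.2,-0.2,-2.5,0],[-1,0,0,-2.5,0],[-1,0,0,-2.1,0],[-1,0,0,0,0],[-1,0,0,-0.4,0],[-1,0,0,-0.4,0],[-1,0,0,-0.3,0],[-1,0,0,0,0]]' 5
```

```text
time: 16.77
eef_pos: [0.4622, -0.2495, 0.0284]
ee_rot: [-3.139, -0.001, -1.662]
contact_force: [0.9, -0.5, 2.1]
opening: 0.0937
grasp_force: 1.0
```

```bash
python3 -m crank '[[-1,0,0,0.8,0],[-1,-0.2,0,0,0],[-1,0,0,0,0],[-1,0,0,0,0]]'
```

```text
time: 17.1
eef_pos: [0.4588, -0.2492, 0.0357]
ee_rot: [-3.141, -0.0, -1.662]
contact_force: [0.3, 0.6, 0.6]
opening: 0.0938
grasp_force: 0.0
```

```bash
python3 -m crank '[[-1,0,0,-0.4,0],[-1,0,0,-0.4,0],[-1,0,0,-0.3,0],[-1,0,0,0,0]]'
```

```text
time: 17.43
eef_pos: [0.4584, -0.2487, 0.0233]
ee_rot: [3.14, 0.0, -1.662]
contact_force: [-0.4, -0.1, -0.0]
opening: 0.0939
grasp_force: 0.0
```

Passing below the top without contact. Going down to about 4 mm, then closing lightly.

```bash
python3 -m crank '[[-1,0,0,-0.5,0],[-1,0,0,-0.5,0],[-1,0,0,-0.5,0],[-1,0,0,-0.35,0],[-1,0,0,0,0]]'
python3 -m crank '[[1,0,0,0,0],[1,0,0,0,0],[1,0,0,0,0],[1,0,0,0,0]]' 8
```

```text
time: 17.85
eef_pos: [0.4585, -0.2487, 0.0049]
ee_rot: [3.14, 0.0, -1.662]
contact_force: [0.5, -0.8, 0.2]
opening: 0.0943
grasp_force: 0.0
time: 18.18
eef_pos: [0.4591, -0.249, 0.006]
ee_rot: [-3.141, -0.0, -1.662]
contact_force: [0.2, 0.3, -1.1]
opening: 0.0898
grasp_force: 8.0
```

```bash
python3 -m crank '[[1,0,0,0,0],[1,0,0,0.5,0],[1,0,0,1.5,0],[1,0,0,2.5,0],[1,0,0,3,0],[1,0,0,3,0],[1,0,0,3,-0.122],[1,0,0,3,-0.122]]' 15
python3 -m crank '[[1,0,0,3,-0.122],[1,0,0,3,-0.122],[1,0,0,3,-0.122],[1,0,0,3,-0.122],[1,0,0,2,-0.122],[1,0,0,0,-0.122],[1,0,0,0,-0.122],[1,0,0,0,-0.122]]'
python3 - <<'E'
from tg import *
c=tcp((-24,0,35.6));f=tcp((-42,0,24.8)); print("contact",cm(c),"final",cm(f),"delta to contact",cm(c-here()),"cf",cm(f-c))
E
```

```text
time: 18.85
eef_pos: [0.4586, -0.2486, 0.1724]
ee_rot: [3.141, 0.001, -1.911]
contact_force: [0.1, -0.6, -0.5]
opening: 0.0898
grasp_force: 15.0
time: 19.52
eef_pos: [0.4589, -0.2487, 0.3117]
ee_rot: [-3.141, 0.001, -2.888]
contact_force: [-0.0, -0.2, -1.6]
opening: 0.09
grasp_force: 15.0
contact [61.88, 9.43, 7.92] final [60.72, 9.18, 6.19] delta to contact [16.0, 34.29, -23.25] cf [-1.16, -0.25, -1.73]
```

```bash
python3 -m crank '[[1,1.1,2.4,0,-0.115],[1,1.1,2.4,0,0],[1,1.1,2.4,0,0],[1,1.1,2.4,0,0],[1,1.2,2.5,0,0],[1,1.2,2.5,0,0],[1,1.2,2.5,0,0],[1,1.2,2.5,0,0]]'
python3 -m crank '[[1,1.2,2.5,0,0],[1,1.2,2.5,0,0],[1,1.2,2.5,0,0],[1,1.2,2.5,0,0],[1,1.1,2.5,0,0],[1,0.9,2.4,0,0],[1,0,0,0,0],[1,0,0,0,0]]'
python3 - <<'E'
from tg import *
c=tcp((-24,0,35.6));print(cm(c-here()))
ims=[]
for n,(r0,r1,c0,c1) in(("top",(90,215,140,265)),("side",(70,195,205,330))):
    d=get_image(n);np.savez(n+"4.npz",**d);ims.append(cv2.resize(d["img"][r0:r1,c0:c1],None,fx=3.2,fy=3.2,interpolation=cv2.INTER_CUBIC))
cv2.imwrite("pics/c1.png",np.hstack(ims)[:,:,::-1])
E
```

```text
time: 20.18
eef_pos: [0.551, -0.0515, 0.3112]
ee_rot: [3.141, -0.0, -2.996]
contact_force: [0.9, 0.2, -0.7]
opening: 0.0903
grasp_force: 15.0
time: 20.85
eef_pos: [0.6185, 0.098, 0.3107]
ee_rot: [3.141, -0.001, -2.993]
contact_force: [0.3, -0.1, 0.0]
opening: 0.0901
grasp_force: 15.0
[0.03, -0.37, -23.15]
```

View pics/c1.png

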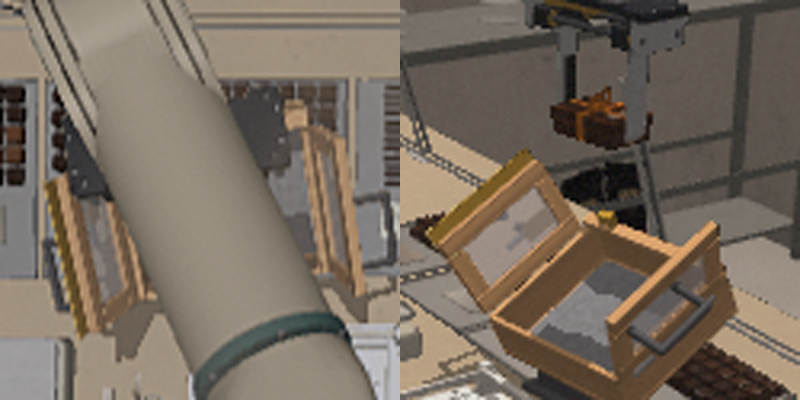

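Both leaves stand open (left edge at side crop 530,155, right edge at 718,225), and the box hangs level at (600,120). Lowering into the case.

```bash
python3 -m crank '[[1,0,-0.5,-2,0],[1,0,0,-3.5,0],[1,0,0,-3.5,0],[1,0,0,-3.5,0],[1,0,0,-3.5,0],[1,0,0,-3,0],[1,0,0,-2,0],[1,0,0,0,0]]'
python3 -m crank '[[1,0,0,-0.4,0],[1,0,0,-0.4,0],[1,0,0,0,0]]' 4
python3 - <<'E'
from tg import *
print(cm(tcp((-24,0,35.6))-here()))
E
```

```text
time: 21.62
eef_pos: [0.6156, 0.0877, 0.0966]
ee_rot: [-3.14, -0.009, -2.999]
contact_force: [-1.4, -0.2, -1.1]
opening: 0.0899
grasp_force: 15.0
time: 21.87
eef_pos: [0.6198, 0.0906, 0.0939]
ee_rot: [-3.142, 0.002, -2.998]
contact_force: [-0.6, -0.3, -0.7]
opening: 0.09
grasp_force: 4.0
[-0.1, 0.36, -1.47]
```

```bash
python3 -m crank '[[1,0,0,-0.3,0],[1,0,0,-0.3,0],[1,0,0,-0.3,0],[1,0,0,-0.2,0],[1,0,0,0,0]]'
python3 -m crank '[[1,-0.02,0,-0.2,0],[1,-0.02,0,-0.2,0],[1,0,0,0,0]]'
```

```text
time: 22.28
eef_pos: [0.6187, 0.0909, 0.0814]
ee_rot: [-3.142, -0.001, -2.997]
contact_force: [-0.2, -0.2, -0.7]
opening: 0.0902
grasp_force: 4.0
time: 22.53
eef_pos: [0.6184, 0.0911, 0.0774]
ee_rot: [3.141, -0.001, -2.997]
contact_force: [-0.3, 0.4, -1.2]
opening: 0.0896
grasp_force: 4.0
```

```bash
python3 -m crank '[[1,-0.12,-0.02,-0.16,0],[1,-0.12,-0.02,-0.16,0],[1,-0.12,-0.02,-0.16,0],[1,0,0,0,0]]'
python3 -m crank '[[1,-0.12,-0.02,-0.16,0],[1,-0.12,-0.02,-0.16,0],[1,-0.12,-0.02,-0.16,0],[1,0,0,0,0]]'
```

```text
time: 22.87
eef_pos: [0.6146, 0.0904, 0.0728]
ee_rot: [3.142, -0.001, -2.997]
contact_force: [0.7, -0.0, -0.1]
opening: 0.0899
grasp_force: 4.0
time: 23.2
eef_pos: [0.6109, 0.0897, 0.0678]
ee_rot: [3.142, -0.001, -2.997]
contact_force: [0.6, -1.0, -0.9]
opening: 0.0897
grasp_force: 4.0
```

```bash
python3 -m crank '[[1,-0.1,-0.02,-0.16,0],[1,-0.1,-0.02,-0.16,0],[1,-0.1,-0.02,-0.16,0],[1,0,0,0,0]]'
python3 - <<'E'
from tg import *
g=R.T@(here()/100+[0,0,.019]-B)*1000;print("grasp in bay",g)
d=get_image("side");np.savez("side5.npz",**d)
print(proj(d,[W((-40,0,28)),W((-40,45,28)),W((-40,-45,28))]))
cv2.imwrite("pics/c2.png",cv2.resize(d["img"][110:180,235:315],None,fx=7,fy=7,interpolation=cv2.INTER_CUBIC)[:,:,::-1])
E
```

```text
time: 23.53
eef_pos: [0.6079, 0.0891, 0.063]
ee_rot: [3.142, -0.001, -2.997]
contact_force: [-0.3, -0.4, -0.8]
opening: 0.0898
grasp_force: 4.0
grasp in bay [-41.29255797  -2.79671747  25.47248797]
[[263.97437305 173.60147913]
 [255.59917232 170.17618884]
 [272.68572794 177.16424977]]
```

```bash
python3 -m crank '[[1,0,0,-0.1,0],[1,0,0,-0.1,0],[1,0,0,0,0],[1,0,0,0,0]]' 3
python3 -c "
from rig import env
for k in range(2): print(env.get_obs()['contact_force'])"
```

```text
time: 23.92
eef_pos: [0.6083, 0.0892, 0.0612]
ee_rot: [3.141, -0.0, -2.997]
contact_force: [-0.6, 0.4, -0.7]
opening: 0.0898
grasp_force: 3.0
[-0.57145482  0.37634355 -0.7046918 ]
[-0.57145482  0.37634355 -0.7046918 ]
```

View pics/c2.png

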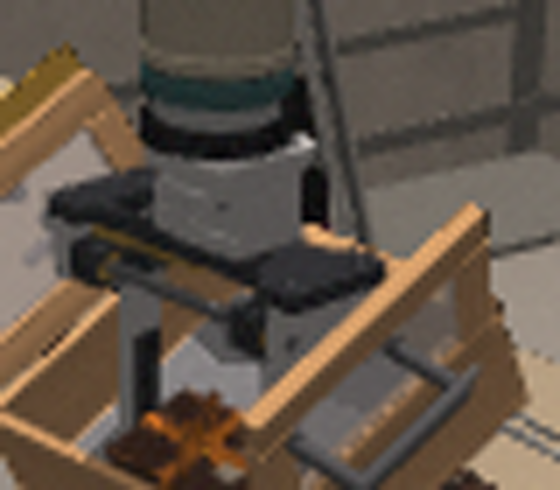

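The box is seen at (190,440) between the fingers inside the case. I'll check its tilt numerically from the depth map.

```bash
cat > bx.py <<'E'
from tg import *
def chk():
    for n in("side","top"):
        d=get_image(n);P=(cloud(d)-B)@R*1000
        hs=cv2.cvtColor(d["img"],cv2.COLOR_RGB2HSV).astype(int)
        m=(np.abs(P[...,0])<82)&(np.abs(P[...,1])<75)&(P[...,2]>8)&(P[...,2]<70)&(d["z_map"]>0)
        c=(hs[...,1]>80)&(hs[...,0]<25)&m          # brown/orange
        q=P[c]
        if len(q)<15: print(n,len(q));continue
        for _ in range(3):
            A=np.c_[q[:,:2],np.ones(len(q))];k=np.linalg.lstsq(A,q[:,2],rcond=None)[0];r=q[:,2]-A@k
            if _<2:q=q[np.abs(r)<9]
        print(n,len(q),"slopes deg",np.degrees(np.arctan(k[:2])).round(1),"z",np.median(q[:,2]),"x",np.percentile(q[:,0],[2,50,98]).round(),"y",np.percentile(q[:,1],[2,50,98]).round(),"rms",r.std())
        # profile along x
        for a in range(-80,30,10):
            w=q[(q[:,0]>=a)&(q[:,0]<a+10)]
            if len(w)>2: print("   ",a+5,len(w),w[:,2].mean().round(1))
chk()
E
python3 bx.py
```

```text
side 217 slopes deg [11.4 -0.2] z 31.139342757698934 x [-73. -51.  77.] y [-47.   1.  44.] rms 4.334552241369464
    -75 23 30.3
    -65 53 30.7
    -55 38 30.5
    -45 35 32.6
    -35 27 29.9
    -25 28 32.8
    -15 4 33.8
top 35 slopes deg [10.6  2.7] z 58.795803663727916 x [-81.  78.  81.] y [-73. -55.  61.] rms 2.6940975148321984
```

The profile is flat (z about 30–33 mm over x from -75 to -15), so the box has pivoted flat onto the shelf. Releasing.

```bash
python3 -m crank '[[0.96,0,0,0,0],[-0.92,0,0,0,0],[-1,0,0,0,0],[-1,0,0,0,0],[-1,0,0,0,0],[-1,0,0,0.2,0],[-1,0,0,0.4,0],[-1,0,0,0,0]]'
python3 bx.py
```

```text
time: 24.68
eef_pos: [0.609, 0.0894, 0.0682]
ee_rot: [3.141, 0.001, -2.997]
contact_force: [-0.2, -0.3, 0.6]
opening: 0.0937
grasp_force: 0.0
side 206 slopes deg [1.4 3. ] z 28.928951782288067 x [-73. -51. -17.] y [-47.   1.  39.] rms 2.7914801680905583
    -75 17 28.0
    -65 51 27.9
    -55 41 28.6
    -45 37 30.8
    -35 26 29.7
    -25 23 29.6
    -15 11 30.3
top 39 slopes deg [12.6  5.7] z 58.9917411896042 x [-82.  76.  81.] y [-72. -50.  70.] rms 2.5396229293180865
```

```bash
python3 -m crank '[[-1,0,0,0.6,0],[-1,0,0,0.8,0],[-1,0,0,1,0],[-1,0,0,1.5,0],[-1,0,0,2.5,0],[-1,0,0,3.5,0],[-1,0,0,3.5,0],[-1,0,0,3.5,0]]'
python3 -m crank '[[-1,0,0,3,0],[-1,0,0,3,0],[-1,-2.5,0,1,0],[-1,-3,0,0,0],[-1,-3,0,0,0],[-1,-3,0,0,0],[-1,-3,0,0,0],[-1,0,0,0,0]]'
cat >> bx.py <<'E'
d=get_image("side");h=1
for lab,f in(("L",1),("R",-1)):
    P=(cloud(d)-B)@R*1000; hs=cv2.cvtColor(d["img"],cv2.COLOR_RGB2HSV).astype(int)
    w=(hs[...,0]>8)&(hs[...,0]<28)&(hs[...,1]>70)&(P[...,1]*f>85)&(P[...,1]*f<200)&(P[...,2]>75)&(P[...,2]<190)&(np.abs(P[...,0]+9)<85)
    q=P[w];print(lab,len(q))
    if len(q)>20:
        k=np.polyfit(q[:,2],q[:,1]*f,1);print("  angle",90+np.degrees(np.arctan(k[0])))
for n,(a0,a1,b0,b1) in {"tin":(235,262,315,350),"roll":(146,170,320,342),"bar":(154,168,276,306)}.items():
    T=get_image("top")["img"];t0=load("top0.npz")["img"];print(n,np.abs(T[a0:a1,b0:b1].astype(int)-t0[a0:a1,b0:b1]).mean())
E
python3 bx.py
```

```text
time: 25.45
eef_pos: [0.6081, 0.0894, 0.239]
ee_rot: [3.141, 0.0, -2.996]
contact_force: [0.7, 0.1, -0.6]
opening: 0.0942
grasp_force: 0.0
time: 26.12
eef_pos: [0.4577, 0.0894, 0.3074]
ee_rot: [-3.139, -0.003, -2.994]
contact_force: [-0.0, -1.0, -0.0]
opening: 0.0938
grasp_force: 0.0
side 217 slopes deg [ 9.2 -0.4] z 29.602572311540474 x [-72. -49.  73.] y [-44.   1.  44.] rms 4.001548610316945
    -75 17 28.3
    -65 43 28.4
    -55 39 29.1
    -45 41 30.4
    -35 25 30.3
    -25 26 30.1
    -15 10 30.1
top 386 slopes deg [16.   3.3] z 29.112275110275817 x [-70. -29.  81.] y [-66.   1.  46.] rms 4.405711438934512
    -75 6 24.7
    -65 25 27.1
    -55 39 27.1
    -45 68 27.9
    -35 45 27.8
    -25 54 27.3
    -15 42 28.9
L 732
  angle 110.36400759216761
R 391
  angle 103.45031503142486
tin 4.0663139329805995
roll 4.930555555555555
bar 5.052380952380952
```

```bash
python3 -c "
from rig import job
print(job.finish_job())"
```

```text
the job is handed in; nothing more can be done
None
```

The job is handed in: both leaves are open past 100°, and the gift box lies flat on the shelf, bow outward and long side across, set down without dropping. The bystanders look unmoved. While I opened the left leaf, the gripper briefly jammed and the wrist force read about 58 N. If that was the gripper's body against the leaf, it may have passed the 40 N limit.

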